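# Swing the serving board round to the bento

### The arm

A 6-joint arm with a two-finger parallel gripper is mounted at the origin on the work surface. World frame = base frame: x ahead of the robot, y to its left, z up, the work surface at z = 0. Lengths are in m, angles in degrees, forces in N, time in s.
With the tool pointing down it reaches from about 0.375 to 0.9 m from the base axis. Payload 3.1 kg.
Tool frame: the origin (TCP) lies at the very end of the fingers, on their centre line; the grasp point (between the pads) lies grip_point_offset behind it (grip_point_offset is the distance from the TCP to the grasp point, in m); z points along the fingers, y is the line along which they close (so a half turn about z gives the same grasp; the last joint's range is limited). The gripper opens to 87 mm and grips with 3 to 60 N. Pads are 19 mm wide; open, the fingers measure 117 mm over their backs; the gripper's body (75 mm by 190 mm) begins 51 mm behind the grasp point.
Start: joints at [62.997, 30.224, 82.088, -0, 67.689, -10.227], TCP at [0.18, 0.598, 0.223] pointing down, gripper open.
Joint ranges: [-176.69, 176.69], [-43.24, 126.21], [12.49, 139.97], [-82, 262], [0, 151.66], [-163.58, 163.58]. Speed limits (degrees/s): [159.86, 159.86, 180, 180, 180, 180].

### API

Orientations are given as a 3x3 rotation matrix whose columns are the frame's x, y, z axes.
In Python, from rig import * gives the robot as it stands.
- The arm moves only by the tool move_arm, never from a script. Its argument "increments" is a list of rows, each a list of 3 entries, a list of its own where there are three numbers: the shift along the tool's x, y, z in units of 30 mm (1.0 is 30 mm), then the turn, a rotation vector about the tool's x, y, z in units of 120 degrees (1.0 is 120 degrees), then the closure, from 0 (fully open) to 1 (shut). A call has 1 to 20 rows; each row shifts and turns the commanded pose from where the row before left it, along the tool's axes as they then stand; what a row does not reach is not made up. A row lasts 1/12 s, in which the tool goes at most 41.7 mm and 7.16 degrees, less where a joint would pass 70% of its speed; a pose out of reach is approached as far as the arm can. A call with a number of a shift or a turn outside -1 to 1 is refused whole. A call with a gripper value outside its range is refused whole. The fingers move at their own pace and stop on an object; the grip force is fixed at half the most. Time passes only in rows, so rows that do not move let the fingers close. It gives the time, the measured TCP pose, the force, the opening and the grip force at its end, in the units of the state.
- read_state(): the state, without advancing time (a new reading comes with each control period).
- capture(name): name is "scene" or "top"; returns a dict with "img" (400x640x3 uint8, red, green, blue), "mtx" (3x3 intrinsics, pixels), "eye" and "rotation" of the camera in the world. Camera axes: x right, y down, z forward; pixel columns grow to the right and rows downward; lengths in m; the calibration is good to about 2 mm. A picture is of the moment at which its call begins. There is no depth.
- hand_in(): hands the job in; it is judged then, once.
Trained networks look in a picture, given as the dict that the camera call returned (one of the last four; its "shot" number tells which), for a name from the list of things; names that differ only in an ending like _2 or _b are one class to them, and where a whole thing is asked for, a point or a joint stands for the part that bears it (a point fixed in the world has none). Each returns a list of dicts, best first, with "confidence" (0 to 1); they miss things now and then, are a little off and sometimes report something else, mostly with a low value. They report only what shows in the picture. A call takes as long as a camera call.
- search_frame(picture, label): "extent" ([left, top, right, bottom] as shares, 0 to 1, of the picture: columns of its width, rows of its height, round what is visible of it).
- pinpoint(picture, label): "xy" ([column, row] as shares, 0 to 1, of the picture: columns of its width, rows of its height: a listed point, or the origin of a listed thing).
The state is a dict: "time_s": time; "joint_positions": joint angles; "qvel": joint speeds; "tau": joint torques, N m; "position": TCP position; "tcp_rot": TCP orientation; "force": force on the tool from outside, world axes, zero at the start; "moment": the same for the moment, N m; "opening": opening from 0.0 (shut) to 1.0 (fully open); "grasp_force": force on a finger pad.
Only numpy, scipy, OpenCV 4.12 (cv2) and the standard library are available. Lean on these libraries where they do the work, as an engineer would, in place of code of your own. Each camera call takes 0.05 s, during which the arm holds its last target. There are 200 camera calls.

### The job

Push the flat serving board so that it swings round on its pin, flat on the bench, until the line down its middle points at the middle of the rectangular bento box, ready for the box to be drawn onto it. Do not push the bento or the round tub out of place.

Things in the scene. Friction and masses are not known exactly. Their poses are not given: they have to be found in the camera images.
- board: Flat light-wood board on the bench, 210 x 80 x 14 mm, 0.45 kg, loose; the pin passes through a 15 mm hole near one end. Origin: hole centre, underside; x along its middle to the free end (thin dark line on top), y across, z up; it spans x -30 to 180, y -40 to 40 mm. Pushed sideways near the free end it slides and swings about the pin (a few N) and stays where left.
- pin: Upright steel pin fixed in the bench, 10 mm thick, with a 22 mm round head 22 to 38 mm above the bench, so the board cannot come off. It stands at the robot's end of the board. Origin: on its axis at the bench surface, z up; its x and y axes mean nothing.
- bento: Rectangular purple plastic bento with lighter snap lid, 110 x 180 mm, 58 mm high, 0.5 kg, loose, beyond the board's free end, to the left or right of where the board first points. Origin: centre of its underside; x along the short side, y along the long side, z up. The way for the board to swing there is free, and it clears the box.
- tub: Round purple plastic food tub with lighter lid, 130 mm across, 58 mm high, 0.4 kg, loose, beyond the board's free end, on the other side from the bento; not the one to point at. Origin: centre of its underside, z up. Between tub and bento stand a small glass jar and a chrome timer, under 65 mm high, beyond the board's reach.

How it is judged (in metres and radians):
At the end, for the whole second after the job is handed in: The board's middle line, carried on past its free end, passes within 70 mm (about 10 degrees) of the bento's centre; the board is on its pin, flat on the bench and at rest (y of bento in the frame of board between -0.07 and 0.07 m and x of bento in the frame of board above 0.2 m and horizontal distance between board and pin below 0.012 m and angle between board's own z axis and vertical below 0.05 rad and height (world z) of board below 0.005 m and linear speed of board below 0.01 m/s and angular speed of board below 0.05 rad/s); the robot touches nothing.
It fails at once if the bento is pushed more than 20 mm out of place (distance of bento from where it was at the start of the episode above 0.02 m).
It fails at once if the round tub is pushed more than 20 mm out of place (distance of tub from where it was at the start of the episode above 0.02 m).
It also fails if it takes over 35 s, if anything falls off the work surface, if the arm or the gripper's body presses on something with over 40 N, if the wrist force passes 120 N, or if a joint passes its speed limit or range.

## Working session

There is one attempt and no reset: what is moved stays moved. The work goes in short steps, Python scripts to look and compute and a tool call to move; the robot and the scene stay as the last step left them, time stands still between calls to the robot, and variables do not carry over. Pictures are saved under pics/ and viewed, at most 10 in all, crops included, and the job is handed in when it is done.

Besides the shell and the picture viewer there is one more tool, called after ">>>" as name(argument=value, ...), one argument or row to a line, values as JSON. move_arm: Moves the arm, as the interface text tells. Its arguments: {"type":"object","properties":{"increments":{"type":"array"}},"required":["increments"]}

```bash
mkdir -p pics; cat > h.py <<'E'
from rig import *
import numpy as np, cv2
def ray(c,uv,z):
    u=np.array([uv[0]*640,uv[1]*400,1.]); d=np.array(c["rotation"])@np.linalg.inv(c["mtx"])@u
    e=np.array(c["eye"]); return (e+d*(z-e[2])/d[2]).round(4)
def proj(c,p):
    q=np.array(c["mtx"])@(np.array(c["rotation"]).T@(np.array(p)-c["eye"])); return (q[:2]/q[2]).round(1)
E
python3 - <<'E'
from h import *
for n in("top","scene"):
    c=capture(n); cv2.imwrite(f"pics/{n}0.png",c["img"][:,:,::-1])
    print(n,c["eye"])
    for l in("board","pin","bento","tub"):
        for d in pinpoint(c,l)[:2]: print(l,d["confidence"],np.array(d["xy"])*[640,400],ray(c,d["xy"],0))
        for d in search_frame(c,l)[:1]: print('  box',d["confidence"],np.array(d["extent"])*[640,400,640,400])
s=read_state();print(s["tcp_rot"],s["position"],s["time_s"])
E
```

```text
top [0.51030851 0.01094983 0.76347005]
board 0.82 [332.032 297.8  ] [0.4039 0.013  0.    ]
board 0.28 [228.096 142.52 ] [ 0.7205  0.2174 -0.    ]
  box 0.9 [311.296 207.    354.88  316.12 ]
pin 0.45 [332.992 295.52 ] [0.4082 0.011  0.    ]
  box 0.44 [327.68  294.32  340.288 305.68 ]
bento 0.73 [477.824 166.8  ] [ 0.6532 -0.2827  0.    ]
  box 0.59 [434.496 128.2   542.08  201.12 ]
  box 0.74 [183.808 102.6   251.328 172.2  ]
scene [ 1.09584868 -0.52734301  0.61216707]
board 0.76 [263.616 194.4  ] [0.402  0.0021 0.    ]
  box 0.6 [244.288 176.    337.472 238.8  ]
pin 0.65 [265.024 195.68 ] [0.408  0.0011 0.    ]
  box 0.47 [260.48  178.    270.976 188.32 ]
bento 0.76 [226.816 328.   ] [ 0.6442 -0.2792  0.    ]
  box 0.55 [153.92  265.12  289.408 381.48 ]
tub 0.8 [440.896 210.48 ] [0.7161 0.228  0.    ]
  box 0.91 [413.376 171.    478.976 224.68 ]
[[-9.57427847e-01  2.88672683e-01  8.98862607e-06]
 [ 2.88672683e-01  9.57427844e-01  8.03941465e-05]
 [ 1.46016331e-05  7.95663654e-05 -9.99999997e-01]] [0.18035865 0.59840314 0.22258984] 0.9
```

View pics/top0.png

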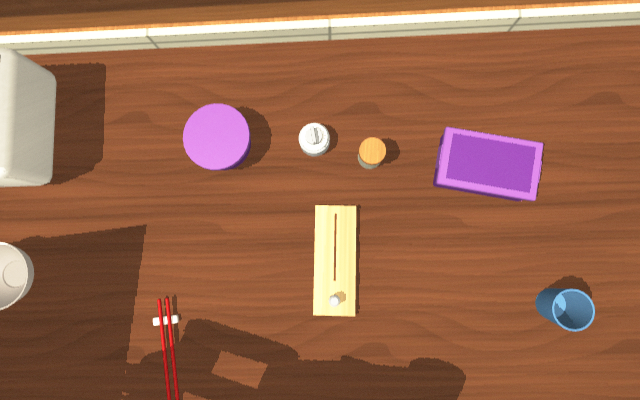

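View pics/scene0.png

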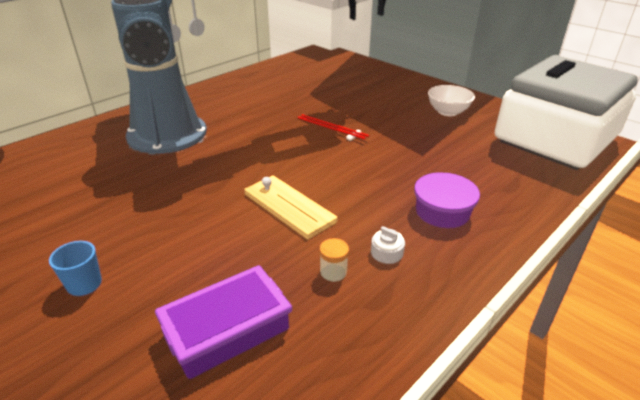

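The top view shows the board with its pin at about (335,300) and its free end up at (335,206). The bento lid centre is at about (490,164), to the right (−y), and the tub is at (217,137), to the left. The jar and timer stand between them. I will push the board's left side towards −y by about 50°, starting with a move to above its left side, with the gripper shut.

>>> move_arm(
  increments=[
    [[-0.93,-0.68,0],[0,0,0],1],
    [[-0.93,-0.68,0],[0,0,0],1],
    [[-0.93,-0.68,0],[0,0,0],1],
    [[-0.93,-0.68,0],[0,0,0],1],
    [[-0.93,-0.68,0],[0,0,0],1],
    [[-0.93,-0.68,0],[0,0,0],1],
    [[-0.93,-0.68,0],[0,0,0],1],
    [[-0.93,-0.68,0],[0,0,0],1],
    [[-0.93,-0.68,0],[0,0,0],1],
    [[-0.93,-0.68,0],[0,0,0],1],
    [[-0.93,-0.68,0],[0,0,0],1],
    [[-0.93,-0.68,0],[0,0,0],1],
    [[-0.93,-0.68,0],[0,0,0],1],
    [[-0.93,-0.68,0],[0,0,0],1],
    [[-0.93,-0.68,0],[0,0,0],1],
    [[-0.93,-0.68,0],[0,0,0],1],
    [[-0.93,-0.68,0],[0,0,0],1],
    [[-0.93,-0.68,0],[0,0,0],1],
    [[0,0,0],[0,0,0],1],
  ],
)

```text
time_s: 2.48
position: [0.5604, 0.0967, 0.223]
tcp_rot: [[-0.956, 0.293, 0.006], [0.293, 0.956, -0.003], [-0.007, -0.001, -1.0]]
force: [0.2, 0.6, 0.2]
opening: 0.0
grasp_force: 0.0
```

>>> move_arm(
  increments=[
    [[0,0,0.9],[0,0,0],1],
    [[0,0,0.9],[0,0,0],1],
    [[0,0,0.9],[0,0,0],1],
    [[0,0,0.9],[0,0,0],1],
    [[0,0,0.9],[0,0,0],1],
    [[0,0,0.9],[0,0,0],1],
    [[0,0,0.9],[0,0,0],1],
    [[0,0,0.4],[0,0,0],1],
    [[0,0,0.4],[0,0,0],1],
    [[0,0,0],[0,0,0],1],
    [[0,0,0],[0,0,0],1],
  ],
)

```text
time_s: 3.4
position: [0.5555, 0.102, 0.0098]
tcp_rot: [[-0.957, 0.289, 0.0], [0.289, 0.957, 0.0], [-0.0, 0.0, -1.0]]
force: [0.6, -0.5, 0.1]
opening: 0.007
grasp_force: 0.0
```

```bash
cat > m.py <<'E'
from h import *
import sys
c=capture("top"); cv2.imwrite(f"pics/{sys.argv[1]}.png",c["img"][:,:,::-1])
hsv=cv2.cvtColor(c["img"],cv2.COLOR_RGB2HSV)
m=cv2.inRange(hsv,(18,60,150),(35,190,255)); m[:195]=0; m=cv2.morphologyEx(m,cv2.MORPH_CLOSE,np.ones((9,9)))
k=max(cv2.findContours(m,0,2)[0],key=cv2.contourArea); b=cv2.boxPoints(cv2.minAreaRect(k))
B=np.array([ray(c,p/[640,400],.014)[:2] for p in b]); 
e=sorted(range(4),key=lambda i:np.linalg.norm(B[i]-B[(i+1)%4])); i=e[0]; j=(i+2)%4
m1=(B[i]+B[(i+1)%4])/2; m2=(B[j]+B[(j+1)%4])/2
near,far=sorted((m1,m2),key=lambda p:np.linalg.norm(p)); d=far-near; L=np.linalg.norm(d); u=d/L
P=cv2.inRange(hsv,(130,80,80),(165,255,255)); P[:,:400]=0
k=max(cv2.findContours(P,0,2)[0],key=cv2.contourArea); bc=np.array(cv2.minAreaRect(k)[0]); g=ray(c,bc/[640,400],.05)[:2]
o=near+.03*u; t=g-o
print("board px",b.round().tolist(),"L",L,"W",np.linalg.norm(B[e[0]]-B[(e[0]+1)%4]),"hole",o,"heading",np.degrees(np.arctan2(u[1],u[0])))
print("bento",bc,g,"target",np.degrees(np.arctan2(t[1],t[0])),"y_in_board",u[0]*t[1]-u[1]*t[0],"x",u@t)
for d in pinpoint(c,"bento")[:1]+pinpoint(c,"board")[:1]: print(d["confidence"],ray(c,d["xy"],0))
s=read_state(); print(s["position"],s["force"],s["time_s"])
E
python3 m.py t1
```

```text
board px [[313.0, 205.0], [355.0, 205.0], [355.0, 315.0], [313.0, 315.0]] L 0.21038990588904205 W 0.0798105882699783 hole [0.40363718 0.00932306] heading -1.6750767756755658
bento [488.27523804 164.41743469] [ 0.6477 -0.2827] target -50.11228341943421 y_in_board -0.2847639588355385 x 0.2524947791523089
0.84 [ 0.6467 -0.2859  0.    ]
0.6 [0.4097 0.0107 0.    ]
[0.55638113 0.10192191 0.01101552] [ 0.66432912 -0.41365623  1.51615919] 3.55
```

>>> move_arm(
  increments=[
    [[0,0,0.1],[0,0,0],1],
    [[-0.08,-0.26,0],[0,0,0],1],
    [[-0.08,-0.26,0],[0,0,0],1],
    [[-0.08,-0.26,0],[0,0,0],1],
    [[-0.08,-0.26,0],[0,0,0],1],
    [[-0.08,-0.26,0],[0,0,0],1],
    [[-0.12,-0.22,0],[0,0,0],1],
    [[-0.12,-0.22,0],[0,0,0],1],
    [[-0.12,-0.22,0],[0,0,0],1],
    [[-0.12,-0.22,0],[0,0,0],1],
    [[-0.12,-0.22,0],[0,0,0],1],
    [[-0.12,-0.22,0],[0,0,0],1],
    [[-0.05,-0.24,0],[0,0,0],1],
    [[-0.05,-0.24,0],[0,0,0],1],
    [[-0.05,-0.24,0],[0,0,0],1],
    [[-0.05,-0.24,0],[0,0,0],1],
    [[-0.05,-0.24,0],[0,0,0],1],
    [[-0.05,-0.24,0],[0,0,0],1],
    [[0,0,0],[0,0,0],1],
  ],
)

```text
time_s: 5.13
position: [0.5609, -0.0287, 0.0066]
tcp_rot: [[-0.957, 0.29, 0.0], [0.29, 0.957, -0.001], [-0.0, -0.001, -1.0]]
force: [1.5, -0.9, -0.3]
opening: 0.008
grasp_force: 0.0
```

```bash
python3 m.py t2
```

```text
board px [[330.0, 225.0], [330.0, 225.0], [330.0, 225.0], [330.0, 225.0]] L 0.0 W 0.0 hole [nan nan] heading nan
bento [488.17565918 164.44593811] [ 0.6476 -0.2826] target nan y_in_board nan x nan
0.62 [ 0.6515 -0.2848  0.    ]
[ 0.56092927 -0.02734103  0.00662542] [ 0.51587699 -0.24392007  0.15376123] 5.2833m.py:10: RuntimeWarning: invalid value encountered in divide
  near,far=sorted((m1,m2),key=lambda p:np.linalg.norm(p)); d=far-near; L=np.linalg.norm(d); u=d/L
```

View pics/t2.png

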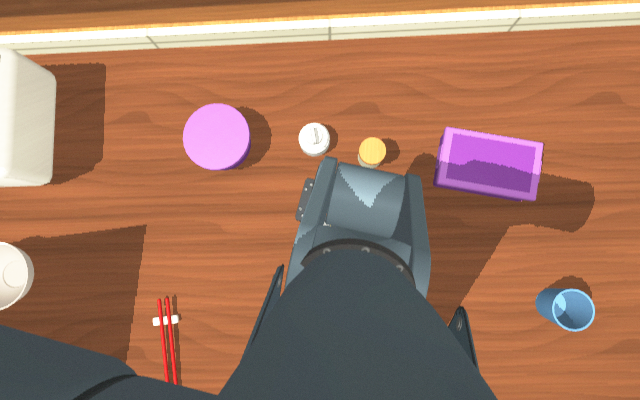

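The arm hides the board from the top camera; the bento and tub have not moved. I will finish the arc, back off and lift clear, then measure.

>>> move_arm(
  increments=[
    [[0.02,-0.24,0],[0,0,0],1],
    [[0.02,-0.24,0],[0,0,0],1],
    [[0.02,-0.24,0],[0,0,0],1],
    [[0.02,-0.24,0],[0,0,0],1],
    [[0.02,-0.2,0],[0,0,0],1],
    [[0.02,-0.15,0],[0,0,0],1],
    [[0.01,-0.1,0],[0,0,0],1],
    [[0,0,0],[0,0,0],1],
    [[0,0,0],[0,0,0],1],
    [[-0.1,0.4,0],[0,0,0],1],
    [[-0.1,0.5,0],[0,0,0],1],
    [[0,0,-0.8],[0,0,0],1],
    [[0,0,-0.9],[0,0,0],1],
    [[0,0,-0.9],[0,0,0],1],
    [[0,0,-0.9],[0,0,0],1],
    [[0,0,-0.9],[0,0,0],1],
    [[0,0,-0.9],[0,0,0],1],
    [[0,0,-0.9],[0,0,0],1],
  ],
)

```text
time_s: 6.78
position: [0.5586, -0.0411, 0.1941]
tcp_rot: [[-0.958, 0.288, 0.0], [0.288, 0.958, -0.0], [-0.0, -0.0, -1.0]]
force: [0.7, 1.0, -0.1]
opening: 0.008
grasp_force: 0.0
```

>>> move_arm(
  increments=[
    [[0.7,0.7,0],[0,0,0],1],
    [[0.7,0.7,0],[0,0,0],1],
    [[0.7,0.7,0],[0,0,0],1],
    [[0.7,0.7,0],[0,0,0],1],
    [[0.7,0.7,0],[0,0,0],1],
    [[0.7,0.7,0],[0,0,0],1],
    [[0.7,0.7,0],[0,0,0],1],
    [[0.7,0.7,0],[0,0,0],1],
    [[0.7,0.7,0],[0,0,0],1],
    [[0.7,0.7,0],[0,0,0],1],
    [[0.7,0.7,0],[0,0,0],1],
    [[0.7,0.7,0],[0,0,0],1],
    [[0.7,0.7,0],[0,0,0],1],
    [[0.7,0.7,0],[0,0,0],1],
    [[0,0,0],[0,0,0],1],
  ],
)

```text
time_s: 8.03
position: [0.3589, 0.3284, 0.1928]
tcp_rot: [[-0.959, 0.283, -0.001], [0.283, 0.959, 0.002], [0.001, 0.002, -1.0]]
force: [0.3, -0.3, -0.3]
opening: 0.005
grasp_force: 0.0
```

```bash
python3 m.py t3
```

```text
board px [[308.0, 293.0], [388.0, 218.0], [418.0, 249.0], [337.0, 324.0]] L 0.21068431953992214 W 0.08084182086024533 hole [0.40630721 0.00938085] heading -48.93559409871794
bento [488.25674438 164.45944214] [ 0.6476 -0.2827] target -50.43932823320258 y_in_board -0.009942030828749476 x 0.37872759390944005
0.87 [ 0.6518 -0.2886  0.    ]
0.67 [0.4034 0.0084 0.    ]
[0.3615071  0.32455971 0.19263775] [0.02933008 0.67231166 0.57110641] 8.1833
```

View pics/t3.png

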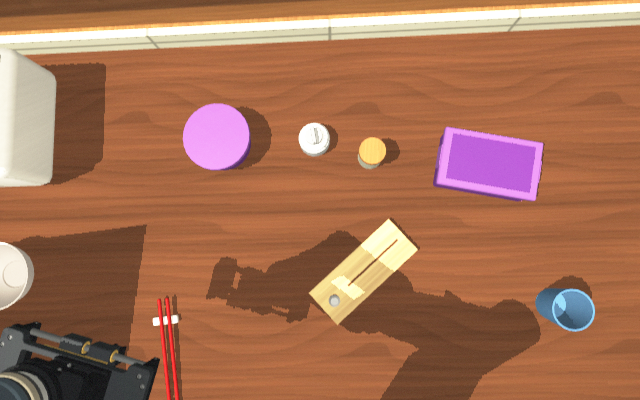

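The board now points at −48.9° and the bento lies at −50.4°, so the line misses its centre by about 10 mm. The top view shows the board flat on its pin, with its free end at (403,233). The bento and tub are where they started, and the arm is clear.

```bash
python3 -c "
from rig import *
print(hand_in())"
```

```text
the job is handed in; nothing more can be done
None
```

The board now points at the bento, its middle line passing about 10 mm from the box's centre (70 mm allowed); the bento and tub stayed in place, and the job was handed in (no verdict was returned).

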